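Balance a 300 g fossil on the collection room's pan balance

TASK

The ammonite lying on one pan of the balance is entered in the register at 300 g. Check it: add the 200 g and the 100 g weight to the empty pan, standing them gently upright side by side without dropping them, so that the beam comes to rest level.

Things in the scene. Friction and masses are not known exactly. Their poses are not given: they have to be found in the camera images.
- weight_pan (a point): Centre of the upper face of the empty pan of a low grey balance: a flat steel dish 160 mm across, its 3 mm thick rim 3 mm above that face; 115 mm above the table at level. The like pan with the fossil (86 mm wide, 25 high) lies 240 mm off in this frame's +y, a 54 mm wide scale plate midway, 24 mm above the pans. z up. The pan stays horizontal, moves only up and down and gives way when pressed.
- beam (a joint): Tilt of the balance beam in rad: 0 is level, positive when the fossil's pan is down and the empty pan up. Stops at +0.1 (the start) and -0.1; 0.1 rad moves each pan 12 mm. About 0.003 rad per gram of difference, settling in about a second.
- w200: The 200 g weight: a steel cylinder with a knob on top, the second largest of four like weights (50, 100, 200, 500 g) standing apart on a thin square cork mat. Body 30 mm across, 32 mm high; with neck and 17 mm wide knob 46 mm high. Origin: centre of its underside, z up; upright at the start; can be gripped across its body from above, from any side.
- w100: The 100 g weight: a steel cylinder with a knob on top, the second smallest of four like weights (50, 100, 200, 500 g) standing apart on a thin square cork mat. Body 23 mm across, 27 mm high; with neck and 13 mm wide knob 38 mm high. Origin: centre of its underside, z up; upright at the start; can be gripped across its body from above, from any side.
There are look-alikes about, which are no part of the job. Leave any red look-alike of the w200 alone.

How it is judged:
By the outcome, as a careful person would: the job done as asked, in the order asked, and still so for the second after the job is handed in, with the robot touching nothing.
It also fails if it takes over 58 s, if anything falls off the work surface, if the arm or the gripper's body presses on something with over 40 N, if the wrist force passes 120 N, or if a joint passes its speed limit or range.

ROBOT

A 6-joint arm with a two-finger parallel gripper is mounted at the origin on the work surface. World frame = base frame: x ahead of the robot, y to its left, z up, the work surface at z = 0. Lengths are in m, angles in rad, forces in N, time in s.
With the tool pointing down it reaches from about 0.4 to 0.925 m from the base axis. Payload 3.4 kg.
Tool frame: the origin (TCP) lies midway between the tips of the shut fingers; the grasp point (between the pads) lies 19 mm behind it (arm.grip_depth is the distance from the TCP to the grasp point, in m); z points along the fingers, y is the line along which they close (so a half turn about z gives the same grasp; the last joint's range is limited). The gripper opens to 85 mm and grips with 20 to 120 N. Pads are 22 mm wide; open, the fingers measure 114 mm over their backs; the gripper's body (76 mm by 85 mm) begins 54 mm behind the grasp point. The pads swing forward as they close: fully open they stand 13 mm farther back than shut.
Start: joints at [-1.2, 0.307, 1.506, -0, 1.328, -0.073], TCP at [0.247, -0.519, 0.231] pointing down, gripper open.
Joint ranges: [-3.12, 3.12], [-1.05, 2.28], [0.14, 2.33], [-1.42, 4.57], [0.1, 2.73], [-2.68, 2.68]. Speed limits (rad/s): [2.57, 2.57, 3.14, 3.14, 3.14, 3.14].

INTERFACE

Orientations are given as a rotation vector (axis times angle).
In Python, from cell import arm gives the robot as it stands. The module is installed in compiled form; this text tells all that it offers.
- The arm moves only by the tool step_arm, never from a script. Its arguments are lists of equal length, an entry for each row: "slide": the shift along the tool's x, y, z in cm, a list of three; "turn": the turn about the tool's z in degrees. In form: {"slide": [[x, y, z], ...], "turn": [turn, ...]}. A call has 1 to 12 rows; each row is the pose to reach, as a shift and turn from the pose commanded when the call began, along the tool's axes at that moment; what a row does not reach only later rows make up. A row lasts 1/12 s, in which the tool goes at most 41.7 mm and 7.16 degrees, less where a joint would pass 70% of its speed; a pose out of reach is approached as far as the arm can. A call with a gripper value outside its range is refused whole. "grip" is the closure, from -1 (fully open) to 1 (shut), set as the call begins (left out, the last holds). The fingers move at their own pace and stop on an object; the grip force is fixed at half the most. Time passes only in rows, so rows that repeat a pose let the fingers close. It gives the time, the measured TCP pose, the force, the opening and the grip force at its end, in the units of the state.
- arm.observe(): the state, without advancing time (a new reading comes with each control period).
- arm.read_camera(name): name is "scene" or "top" or "wrist"; returns a dict with "image" (420x560x3 uint8, blue, green, red), "camera_matrix" (3x3 intrinsics, pixels), "T" (4x4, takes a point from camera to world coordinates). Camera axes: x right, y down, z forward; pixel columns grow to the right and rows downward; lengths in m; the calibration is good to about 2 mm. The wrist camera is an equidistant fisheye: a pixel r from the principal point sees the ray r / f radians off the axis. A picture is of the moment at which its call begins. There is no depth.
- arm.finish_job(): hands the job in; it is judged then, once.
Trained networks look in a picture, given as the dict that the camera call returned (one of the last four; its "shot" number tells which), for a name from the list of things; names that differ only in an ending like _2 or _b are one class to them, and where a whole thing is asked for, a point or a joint stands for the part that bears it (a point fixed in the world has none). Each returns a list of dicts, best first, with "score" (0 to 1); they miss things now and then, are a little off and sometimes report something else, mostly with a low value. They report only what shows in the picture. A call takes as long as a camera call. They do not tell look-alikes from the thing itself.
- arm.look_for(picture, label): "extent" ([left, top, right, bottom] as shares, 0 to 1, of the picture: columns of its width, rows of its height, round what is visible of it).
- arm.outline_of(picture, label): "mask" (420x560 bool, what is visible of it) and "extent" ([left, top, right, bottom] as shares, 0 to 1, of the picture: columns of its width, rows of its height, round what is visible of it).
The state is a dict: "time": time; "q": joint angles; "qd": joint speeds; "joint_torque": joint torques, N m; "ee_pos": TCP position; "ee_rot": TCP orientation; "ft_force": force on the tool from outside, world axes, zero at the start; "wrist_torque": the same for the moment, N m; "opening": finger opening in m; "finger_force": force on a finger pad.
Only numpy, scipy, OpenCV 4.12 (cv2) and the standard library are available. Lean on these libraries where they do the work, as an engineer would, in place of code of your own. Each camera call takes 0.05 s, during which the arm holds its last target. There are 200 camera calls.

## Working session

There is one attempt and no reset: what is moved stays moved. The work goes in short steps, Python scripts to look and compute and a tool call to move; the robot and the scene stay as the last step left them, time stands still between calls to the robot, and variables do not carry over. Pictures are saved under pics/ and viewed, at most 10 in all, crops included, and the job is handed in when it is done.

Besides the shell and the picture viewer there is one more tool, called after ">>>" as name(argument=value, ...), one argument or row to a line, values as JSON. step_arm: Moves the arm, as the interface text tells. Its arguments: {"type":"object","properties":{"slide":{"type":"array"},"turn":{"type":"array"},"grip":{"type":"number"}},"required":["slide","turn"]}

```bash
mkdir -p pics; cat > h.py <<'E'
import numpy as np, cv2
from cell import arm
from scipy.spatial.transform import Rotation as R
def ray(p,u,v,fish=False):
    K=p["camera_matrix"];x=(u-K[0,2])/K[0,0];y=(v-K[1,2])/K[1,1]
    if fish:
        r=np.hypot(x,y);d=np.array([np.sin(r)*x/max(r,1e-9),np.sin(r)*y/max(r,1e-9),np.cos(r)])
    else: d=np.array([x,y,1])
    T=np.array(p["T"]);return T[:3,3],T[:3,:3]@d
def at_z(p,u,v,z,fish=False):
    o,d=ray(p,u,v,fish);return o+d*(z-o[2])/d[2]
def proj(p,P,fish=False):
    T=np.array(p["T"]);c=T[:3,:3].T@(np.array(P)-T[:3,3]);K=p["camera_matrix"]
    if fish:
        th=np.arctan2(np.hypot(c[0],c[1]),c[2]);n=np.hypot(c[0],c[1])+1e-12
        x,y=th*c[0]/n,th*c[1]/n
    else: x,y=c[:2]/c[2]
    return np.array([K[0,0]*x+K[0,2],K[1,1]*y+K[1,2]])
def px(e): return [round(e[0]*560),round(e[1]*420),round(e[2]*560),round(e[3]*420)]
E
python3 - <<'E'
from h import *
ims=[]
for n in("scene","top"):
    p=arm.read_camera(n);ims.append(p["image"])
    print(n,np.round(p["T"],3).tolist(),np.round(p["camera_matrix"],1).tolist())
    for l in("weight_pan","beam","w200","w100"):
        for d in arm.look_for(p,l)[:6]: print(l,round(d["score"],2),px(d["extent"]))
    cv2.imwrite(f"pics/{n}0.png",p["image"])
s=arm.observe();print(s["ee_pos"],R.from_rotvec(s["ee_rot"]).as_matrix().round(3).tolist(),s["opening"])
E
```

```text
scene [[-0.442, 0.685, -0.579, 1.065], [0.897, 0.341, -0.28, 0.247], [0.006, -0.644, -0.765, 0.873], [0.0, 0.0, 0.0, 1.0]] [[524.7, 0.0, 282.9], [0.0, 524.7, 205.3], [0.0, 0.0, 1.0]]
weight_pan 0.78 [278, 229, 371, 311]
beam 0.58 [361, 286, 415, 330]
w200 0.68 [147, 163, 159, 179]
w200 0.61 [232, 136, 246, 159]
w100 0.68 [147, 163, 159, 179]
w100 0.61 [232, 136, 246, 159]
top [[-0.023, -0.992, 0.121, 0.359], [-1.0, 0.022, -0.007, -0.038], [0.004, -0.121, -0.993, 0.982], [0.0, 0.0, 0.0, 1.0]] [[461.1, 0.0, 274.5], [0.0, 461.1, 201.3], [0.0, 0.0, 1.0]]
weight_pan 0.74 [157, 94, 244, 178]
beam 0.57 [120, 132, 160, 165]
w200 0.55 [356, 223, 370, 236]
w200 0.48 [121, 136, 158, 164]
w200 0.47 [363, 277, 376, 293]
w200 0.45 [424, 203, 436, 214]
w100 0.55 [356, 223, 370, 236]
w100 0.48 [121, 136, 158, 164]
w100 0.47 [363, 277, 376, 293]
w100 0.45 [424, 203, 436, 214]
[ 0.24737006 -0.51904107  0.2312545 ] [[0.903, 0.43, -0.0], [0.43, -0.903, 0.0], [0.0, -0.0, -1.0]] 0.08558629736934326
```

View pics/scene0.png

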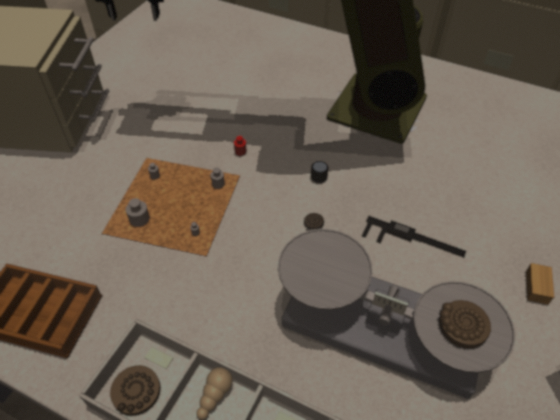

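View pics/top0.png

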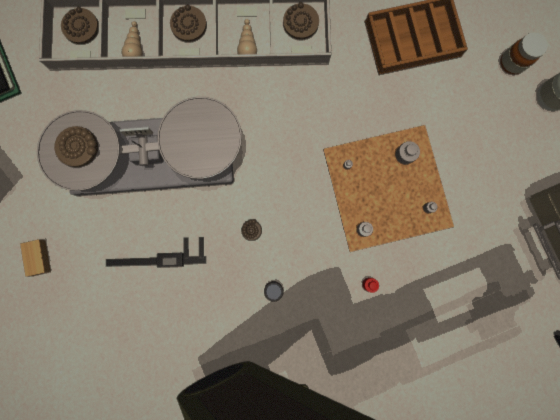

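Top view: four weights stand on the cork mat, the 500 g at (408,152), a medium one at (365,229), a small one at (432,208) and the smallest at (348,165). The red look-alike is off the mat at (371,285). The empty pan is at (201,138) and the ammonite pan at (78,150).
Candidates for w200 are (365,229), (408,152) and red (371,285); I choose (365,229). Candidates for w100 are (432,208) and (348,165); I choose (432,208). I'll check both in a crop.

```bash
python3 - <<'E'
from h import *
p=arm.read_camera("top")
cv2.imwrite("pics/crop1.png",cv2.resize(p["image"][115:305,310:470],None,fx=3.1,fy=3.1,interpolation=cv2.INTER_CUBIC))
for d in arm.outline_of(p,"w200")[:8]:
    m=d["mask"];v,u=np.nonzero(m);print(round(d["score"],2),px(d["extent"]),m.sum(),u.mean().round(1),v.mean().round(1),at_z(p,u.mean(),v.mean(),.03).round(4))
d=arm.outline_of(p,"weight_pan")[0];e=px(d["extent"]);v,u=np.nonzero(d["mask"])
(c,ax,a)=cv2.fitEllipse(cv2.findContours(d["mask"].astype(np.uint8),0,1)[0][0])
print("pan",e,c,ax,u.mean(),v.mean(),at_z(p,*c,.129).round(4))
pc=at_z(p,*c,.129)
g=[proj(p,pc+np.array([.08*np.cos(t),.08*np.sin(t),0])) for t in np.linspace(0,6.28,30)];print(np.min(g,0),np.max(g,0))
# fossil pan by hough on other side
print("fossilpan",at_z(p,78,150,.105).round(3))
s=arm.read_camera("scene")
d=arm.outline_of(s,"weight_pan")[0];(c,ax,a)=cv2.fitEllipse(cv2.findContours(d["mask"].astype(np.uint8),0,1)[0][0])
print("scene pan",c,at_z(s,*c,.129).round(4))
for d in arm.look_for(s,"w200"):
    e=px(d["extent"]);print(e,round(d["score"],2),at_z(s,(e[0]+e[2])/2,(e[1]+e[3])/2,.02).round(3))
E
```

```text
0.69 [361, 278, 377, 294] 218 370.0 284.4 [ 0.3004 -0.2353  0.03  ]
0.44 [356, 221, 373, 236] 201 364.1 229.3 [ 0.413  -0.2283  0.03  ]
pan [159, 98, 244, 176] (199.4339599609375, 137.2310333251953) (80.31626892089844, 83.13994598388672) 199.42494398805079 137.24010455563854 [0.5886 0.0955 0.129 ]
[157.2339293  96.4910951] [241.57715135 178.72882832]
fossilpan [0.575 0.335 0.105]
scene pan (324.3296203613281, 268.9096374511719) [0.5964 0.0992 0.129 ]
[230, 139, 248, 156] 0.76 [ 0.307 -0.235  0.02 ]
[207, 166, 222, 187] 0.7 [ 0.412 -0.238  0.02 ]
```

View pics/crop1.png

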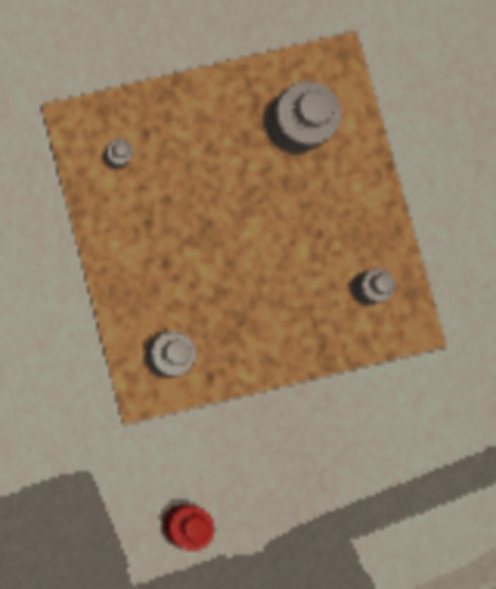

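The crop confirms the sizes: 500 g at (308,112), w200 at (171,353), w100 at (376,285), 50 g at (118,152) and the red one at (189,527). I'll go above w200.

>>> step_arm(
  slide=[
    [27.4, -19.0, 7],
    [27.4, -19.0, 7],
    [27.4, -19.0, 7],
    [27.4, -19.0, 7],
    [27.4, -19.0, 7],
    [27.4, -19.0, 7],
    [27.4, -19.0, 7],
    [27.4, -19.0, 7],
    [27.4, -19.0, 7],
    [27.4, -19.0, 7],
    [27.4, -19.0, 7],
    [27.4, -19.0, 7],
  ],
  turn=[0, 0, 0, 0, 0, 0, 0, 0, 0, 0, 0, 0],
  grip=-1,
)

```text
time: 1.8
ee_pos: [0.413, -0.231, 0.1617]
ee_rot: [3.063, 0.692, 0.0]
ft_force: [-0.2, -0.3, -0.1]
opening: 0.0858
finger_force: 0.0
```

```bash
cat > look.py <<'E'
from h import *
import sys
p=arm.read_camera("wrist");cv2.imwrite(f"pics/{sys.argv[1]}.png",p["image"])
s=arm.observe();M=R.from_rotvec(s["ee_rot"]).as_matrix();e=np.array(s["ee_pos"]);print(s["time"],e.round(4),M.round(3).tolist(),s["q"])
for l in sys.argv[2:]:
    for d in arm.outline_of(p,l)[:4]:
        v,u=np.nonzero(d["mask"]);P=at_z(p,u.mean(),v.mean(),.02,True)
        print(l,round(d["score"],2),px(d["extent"]),P.round(4),"tool cm",(M.T@(P-e)*100).round(2))
print("tcp px",proj(p,e,True))
E
python3 look.py w1 w200
```

```text
1.85 [ 0.4129 -0.2313  0.1618] [[0.903, 0.429, 0.001], [0.429, -0.903, -0.001], [0.0, 0.001, -1.0]] [-5.99432584e-01  2.35164554e-01  1.81157311e+00 -7.26808445e-04
  1.09362139e+00  5.28402311e-01]
w200 0.97 [222, 275, 255, 313] [ 0.3009 -0.2358  0.02  ] tool cm [-10.31  -4.41  14.17]
w200 0.78 [414, 200, 442, 230] [ 0.4574 -0.3688  0.02  ] tool cm [-1.88 14.31 14.2 ]
w200 0.76 [261, 176, 295, 213] [ 0.4137 -0.2292  0.02  ] tool cm [ 0.16 -0.17 14.18]
tcp px [282.6064787  267.11235463]
```

View pics/w1.png

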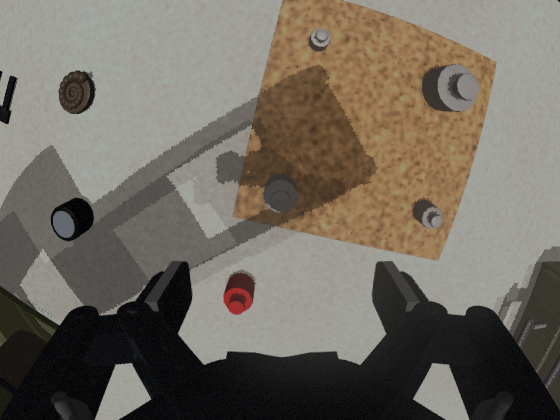

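The wrist view shows w200 at (280,194) on the mat in the arm's shadow, w100 at (431,216) and red at (238,292). The offset of w200 from the tool axis is only about 2 mm, so I'll descend and grip.

>>> step_arm(
  slide=[
    [0.15, -0.15, 4],
    [0.15, -0.15, 8],
    [0.15, -0.15, 11],
    [0.15, -0.15, 13.0],
    [0.15, -0.15, 14.3],
    [0.15, -0.15, 15.1],
    [0.15, -0.15, 15.3],
    [0.15, -0.15, 15.3],
  ],
  turn=[0, 0, 0, 0, 0, 0, 0, 0],
  grip=-1,
)

```text
time: 2.57
ee_pos: [0.4135, -0.2286, 0.0082]
ee_rot: [-3.065, -0.691, 0.0]
ft_force: [-0.3, 1.0, -0.3]
opening: 0.0855
finger_force: 0.0
```

>>> step_arm(
  slide=[
    [0, 0, 0],
    [0, 0, 0],
    [0, 0, 0],
    [0, 0, 0],
    [0, 0, 0],
    [0, 0, 0],
    [0, 0, 0],
    [0, 0, 0],
    [0, 0, 0],
    [0, 0, 0],
  ],
  turn=[0, 0, 0, 0, 0, 0, 0, 0, 0, 0],
  grip=1,
)

```text
time: 3.4
ee_pos: [0.4142, -0.228, 0.0093]
ee_rot: [3.063, 0.693, 0.002]
ft_force: [-0.7, -0.5, 6.8]
opening: 0.0282
finger_force: 58.7
```

>>> step_arm(
  slide=[
    [0, 0, -0.5],
    [0, 0, -2],
    [0, 0, -5],
    [0, 0, -9],
    [0, 0, -13],
    [0, 0, -17],
    [0, 0, -19.5],
    [0, 0, -20],
    [0, 0, -20],
  ],
  turn=[0, 0, 0, 0, 0, 0, 0, 0, 0],
  grip=1,
)

```text
time: 4.15
ee_pos: [0.4146, -0.2282, 0.2104]
ee_rot: [3.061, 0.692, 0.005]
ft_force: [0.4, 0.2, -3.4]
opening: 0.028
finger_force: 59.5
```

>>> step_arm(
  slide=[
    [3, -2, 0],
    [6, -4, 0],
    [9, -6, 0],
    [12, -8, 0],
    [15, -10.2, 0],
    [18, -12.2, 0],
    [21, -14.3, 0],
    [24, -16.3, 0],
    [27, -18.3, 0],
    [30, -20.4, 0],
    [32, -21.8, 0],
    [32, -21.8, 0],
  ],
  turn=[0, 0, 0, 0, 0, 0, 0, 0, 0, 0, 0, 0],
  grip=1,
)

```text
time: 5.15
ee_pos: [0.6097, 0.1116, 0.2047]
ee_rot: [-3.06, -0.698, 0.004]
ft_force: [0.2, 0.1, -2.5]
opening: 0.0281
finger_force: 59.6
```

```bash
cat > pan.py <<'E'
from h import *
import sys
s=arm.observe();M=R.from_rotvec(s["ee_rot"]).as_matrix();e=np.array(s["ee_pos"]);print(s["time"],e.round(4),s["ft_force"],s["opening"])
p=arm.read_camera("wrist");cv2.imwrite(f"pics/{sys.argv[1]}.png",p["image"])
for d in arm.outline_of(p,"weight_pan")[:2]:
    print("pan",round(d["score"],2),px(d["extent"]))
    np.save("mask.npy",d["mask"])
    c=max(cv2.findContours(d["mask"].astype(np.uint8),0,1)[0],key=len)[:,0]
    c=cv2.convexHull(c)[:,0]
    W=np.array([at_z(p,u,v,.130,True)[:2] for u,v in c])
    from scipy.optimize import least_squares
    f=least_squares(lambda x:np.hypot(*(W-x).T)-.08,[.592,.097],loss="soft_l1",f_scale=.002)
    print(f.x.round(4),"tool cm",(M.T[:2,:2]@(f.x-e[:2])*100).round(2),"resid mm",(np.median(np.abs(f.fun))*1e3).round(1))
for l in ("w200",):
  for d in arm.look_for(p,l)[:3]: print(l,round(d["score"],2),px(d["extent"]))
E
python3 pan.py w2
```

```text
5.15 [0.6097 0.1116 0.2047] [ 0.24706031  0.05341164 -2.52696349] 0.028099921890727516
pan 0.61 [181, 139, 392, 333]
[0.5902 0.0978] tool cm [-2.35  0.4 ] resid mm 0.4
w200 0.67 [112, 137, 198, 217]
w200 0.63 [246, 235, 315, 329]
```

View pics/w2.png

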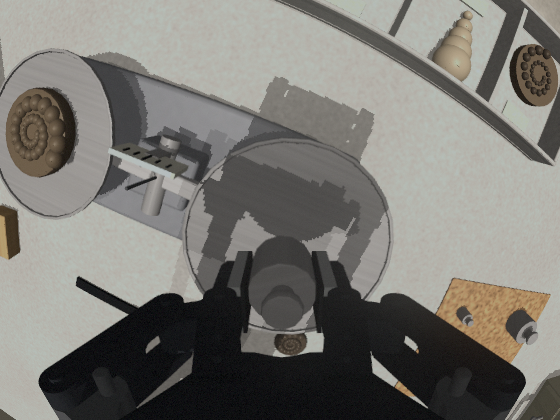

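The wrist view shows the weight held upright at (283,280) over the empty pan, which is centred near (288,236); the fossil pan is at left (50,130). I'll shift slightly and lower to just above the pan.

>>> step_arm(
  slide=[
    [-0.35, 0.4, 1],
    [-0.35, 0.4, 3],
    [-0.35, 0.4, 4.5],
    [-0.35, 0.4, 5.5],
    [-0.35, 0.4, 5.9],
    [-0.35, 0.4, 6.0],
    [-0.35, 0.4, 6.0],
    [-0.35, 0.4, 6.0],
  ],
  turn=[0, 0, 0, 0, 0, 0, 0, 0],
  grip=1,
)

```text
time: 5.97
ee_pos: [0.6079, 0.1014, 0.1491]
ee_rot: [3.064, 0.692, 0.003]
ft_force: [0.7, -0.5, -1.7]
opening: 0.028
finger_force: 59.6
```

```bash
python3 pan.py w3; python3 - <<'E'
from h import *
p=arm.read_camera("scene");cv2.imwrite("pics/s3.png",cv2.resize(p["image"][190:340,240:430],None,fx=4,fy=4,interpolation=cv2.INTER_CUBIC))
E
```

```text
5.9667 [0.6079 0.1014 0.1491] [ 0.70361433 -0.48982381 -1.68438787] 0.02803777368930335
pan 0.77 [140, 135, 408, 357]
[0.5902 0.0976] tool cm [-1.77 -0.42] resid mm 0.3
w200 0.81 [245, 237, 316, 333]
```

View pics/s3.png

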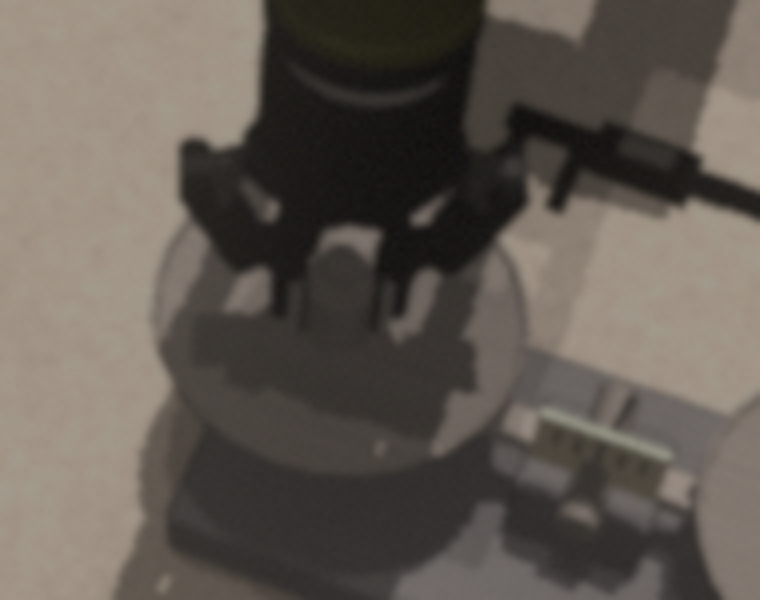

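The crop shows the weight held upright between the pads at (340,290), above the rear half of the pan. I'll lower gently now.

>>> step_arm(
  slide=[
    [0, -0.3, 0.4],
    [0, -0.3, 0.8],
    [0, -0.3, 1.0],
    [0, -0.3, 1.2],
    [0, -0.3, 1.2],
    [0, -0.3, 1.2],
  ],
  turn=[0, 0, 0, 0, 0, 0],
  grip=1,
)

```text
time: 6.67
ee_pos: [0.6058, 0.1044, 0.136]
ee_rot: [-3.064, -0.693, 0.001]
ft_force: [-0.1, 0.5, -2.9]
opening: 0.0285
finger_force: 59.6
```

>>> step_arm(
  slide=[
    [0, 0, 0.05],
    [0, 0, 0.1],
    [0, 0, 0.1],
    [0, 0, 0.1],
  ],
  turn=[0, 0, 0, 0],
  grip=1,
)

```text
time: 7.0
ee_pos: [0.6061, 0.1044, 0.1354]
ee_rot: [-3.064, -0.693, -0.0]
ft_force: [-0.5, -0.1, -1.6]
opening: 0.0284
finger_force: 59.6
```

>>> step_arm(
  slide=[
    [0, 0, 0.05],
    [0, 0, 0.1],
    [0, 0, 0.1],
    [0, 0, 0.1],
  ],
  turn=[0, 0, 0, 0],
  grip=1,
)

```text
time: 7.33
ee_pos: [0.606, 0.1044, 0.1343]
ee_rot: [-3.064, -0.693, 0.0]
ft_force: [-0.5, 0.5, -2.3]
opening: 0.0284
finger_force: 59.6
```

>>> step_arm(
  slide=[
    [0, 0, 0.05],
    [0, 0, 0.1],
    [0, 0, 0.1],
    [0, 0, 0.1],
  ],
  turn=[0, 0, 0, 0],
  grip=1,
)

```text
time: 7.67
ee_pos: [0.6061, 0.1044, 0.1334]
ee_rot: [3.064, 0.693, 0.0]
ft_force: [-0.7, -0.5, -1.5]
opening: 0.028
finger_force: 59.7
```

>>> step_arm(
  slide=[
    [0, 0, 0.05],
    [0, 0, 0.1],
    [0, 0, 0.1],
    [0, 0, 0.1],
  ],
  turn=[0, 0, 0, 0],
  grip=1,
)

```text
time: 8.0
ee_pos: [0.6061, 0.1044, 0.1325]
ee_rot: [3.064, 0.693, 0.0]
ft_force: [-0.9, 0.3, 1.4]
opening: 0.0286
finger_force: 59.7
```

>>> step_arm(
  slide=[
    [0, 0, 0.05],
    [0, 0, 0.1],
    [0, 0, 0.1],
    [0, 0, 0.1],
  ],
  turn=[0, 0, 0, 0],
  grip=1,
)

```text
time: 8.33
ee_pos: [0.6061, 0.1044, 0.1313]
ee_rot: [-3.064, -0.693, -0.0]
ft_force: [-0.8, 0.1, 1.0]
opening: 0.0285
finger_force: 59.7
```

>>> step_arm(
  slide=[
    [0, 0, 0.05],
    [0, 0, 0.1],
    [0, 0, 0.1],
    [0, 0, 0.1],
  ],
  turn=[0, 0, 0, 0],
  grip=1,
)

```text
time: 8.67
ee_pos: [0.6061, 0.1044, 0.1303]
ee_rot: [3.064, 0.693, 0.0]
ft_force: [0.0, 0.5, -0.1]
opening: 0.0282
finger_force: 59.7
```

Contact came at about z = 0.133, and the pan is now pressed about 2 mm. I'll back off so it just touches, then open partway.

>>> step_arm(
  slide=[
    [0, 0, -0.05],
    [0, 0, -0.1],
    [0, 0, -0.15],
    [0, 0, -0.2],
    [0, 0, -0.2],
    [0, 0, -0.2],
    [0, 0, -0.2],
  ],
  turn=[0, 0, 0, 0, 0, 0, 0],
  grip=1,
)

```text
time: 9.25
ee_pos: [0.6061, 0.1044, 0.1324]
ee_rot: [3.064, 0.693, 0.0]
ft_force: [0.1, 0.3, 0.9]
opening: 0.0285
finger_force: 59.7
```

>>> step_arm(
  slide=[
    [0, 0, 0],
    [0, 0, 0],
    [0, 0, 0],
    [0, 0, 0],
    [0, 0, 0],
    [0, 0, 0],
  ],
  turn=[0, 0, 0, 0, 0, 0],
  grip=-0.15,
)

```text
time: 9.75
ee_pos: [0.606, 0.1044, 0.1323]
ee_rot: [-3.064, -0.693, 0.0]
ft_force: [-0.4, -0.6, 0.5]
opening: 0.0492
finger_force: 0.0
```

>>> step_arm(
  slide=[
    [0, 0, -0.5],
    [0, 0, -1.5],
    [0, 0, -3],
    [0, 0, -5],
    [0, 0, -8],
    [0, 0, -9],
    [0, 0, -9],
  ],
  turn=[0, 0, 0, 0, 0, 0, 0],
  grip=-0.15,
)

```text
time: 10.33
ee_pos: [0.6086, 0.1047, 0.2268]
ee_rot: [3.063, 0.693, 0.013]
ft_force: [0.1, 0.1, 0.4]
opening: 0.0489
finger_force: 0.0
```

```bash
python3 - <<'E'
from h import *
s=arm.observe();M=R.from_rotvec(s["ee_rot"]).as_matrix();e=np.array(s["ee_pos"]);print(s["time"],e.round(4),M.round(3).tolist())
p=arm.read_camera("wrist");cv2.imwrite("pics/w4.png",p["image"])
for d in arm.outline_of(p,"w200")[:4]:
    v,u=np.nonzero(d["mask"]);P=at_z(p,u.mean(),v.mean(),.147,True);print(round(d["score"],2),px(d["extent"]),P.round(4))
P=np.array([.4574,-.3688]);print((M.T[:2,:2]@(P-e[:2])*100).round(2))
E
```

```text
10.3333 [0.6086 0.1047 0.2268] [[0.903, 0.43, 0.009], [0.43, -0.903, 0.001], [0.008, 0.003, -1.0]]
0.65 [259, 193, 302, 248] [0.6057 0.1049 0.147 ]
[-34.03  36.24]
```

View pics/w4.png

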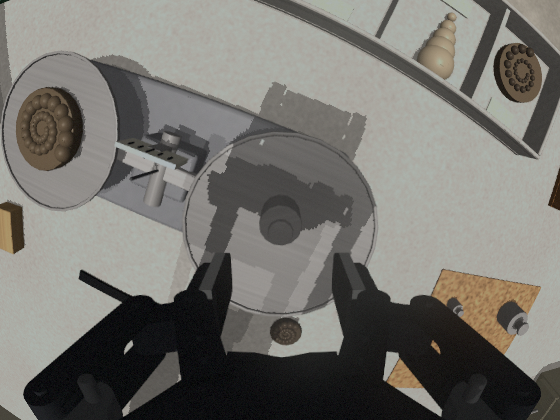

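w200 stands upright on the pan at (280,220). Next is w100, with the gripper fully open.

>>> step_arm(
  slide=[
    [-2.7, 2.9, 0],
    [-5.4, 5.8, 0],
    [-8.1, 8.7, 0],
    [-10.8, 11.6, 0],
    [-13.5, 14.5, 0],
    [-16.2, 17.4, 0],
    [-18.9, 20.3, 0],
    [-21.6, 23.2, 0],
    [-24.3, 26.1, 0],
    [-27, 29, 0],
    [-29.7, 31.9, 0],
    [-32, 34.4, 0],
  ],
  turn=[0, 0, 0, 0, 0, 0, 0, 0, 0, 0, 0, 0],
  grip=-0.15,
)

```text
time: 11.43
ee_pos: [0.463, -0.3454, 0.2202]
ee_rot: [-3.062, -0.691, 0.004]
ft_force: [1.6, -0.4, 0.3]
opening: 0.0489
finger_force: 0.0
```

>>> step_arm(
  slide=[
    [-1.2, 1.3, 2],
    [-1.7, 1.9, 4],
    [-1.7, 1.9, 6],
    [-1.7, 1.9, 7],
    [-1.7, 1.9, 7],
    [-1.7, 1.9, 7],
    [-1.7, 1.9, 7],
  ],
  turn=[0, 0, 0, 0, 0, 0, 0],
  grip=-1,
)

```text
time: 12.02
ee_pos: [0.4585, -0.3681, 0.1527]
ee_rot: [3.064, 0.694, 0.001]
ft_force: [0.3, -0.1, 0.2]
opening: 0.0854
finger_force: 0.0
```

```bash
python3 look.py w5 w100
```

```text
12.0667 [ 0.4588 -0.3683  0.1533] [[0.902, 0.431, 0.001], [0.431, -0.902, -0.001], [0.001, 0.002, -1.0]] [-7.48195474e-01  3.91847500e-01  1.58603590e+00  2.05170867e-05
  1.16195944e+00  3.76915645e-01]
w100 0.96 [270, 183, 295, 214] [ 0.458  -0.3694  0.02  ] tool cm [-0.13  0.04 13.33]
w100 0.79 [89, 257, 126, 295] [ 0.3011 -0.2366  0.02  ] tool cm [ -8.57 -18.7   13.29]
tcp px [282.98830348 266.87361145]
```

View pics/w5.png

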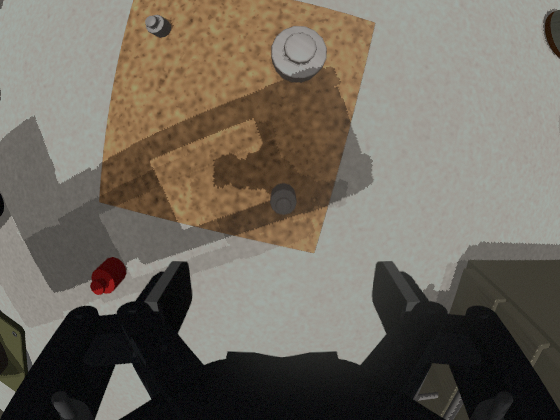

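w100 is at (283,199), centred under the tool; the 50 g is at (157,25), the 500 g at (299,52) and red at (108,275). I'll descend and grip.

>>> step_arm(
  slide=[
    [-0.1, 0, 4],
    [-0.1, 0, 8],
    [-0.1, 0, 10.5],
    [-0.1, 0, 12.5],
    [-0.1, 0, 13.6],
    [-0.1, 0, 14.2],
    [-0.1, 0, 14.4],
    [-0.1, 0, 14.4],
  ],
  turn=[0, 0, 0, 0, 0, 0, 0, 0],
  grip=-1,
)

```text
time: 12.78
ee_pos: [0.4579, -0.3692, 0.0091]
ee_rot: [3.063, 0.693, 0.001]
ft_force: [0.3, -0.3, -0.0]
opening: 0.0852
finger_force: 0.0
```

>>> step_arm(
  slide=[
    [0, 0, 0],
    [0, 0, 0],
    [0, 0, 0],
    [0, 0, 0],
    [0, 0, 0],
    [0, 0, 0],
    [0, 0, 0],
    [0, 0, 0],
    [0, 0, 0],
    [0, 0, 0],
  ],
  turn=[0, 0, 0, 0, 0, 0, 0, 0, 0, 0],
  grip=1,
)

```text
time: 13.62
ee_pos: [0.4574, -0.369, 0.0091]
ee_rot: [3.063, 0.693, 0.001]
ft_force: [-1.4, 1.3, 6.0]
opening: 0.021
finger_force: 58.5
```

>>> step_arm(
  slide=[
    [0, 0, -0.5],
    [0, 0, -2],
    [0, 0, -5],
    [0, 0, -9],
    [0, 0, -13],
    [0, 0, -17],
    [0, 0, -20],
    [0, 0, -21],
    [0, 0, -21],
  ],
  turn=[0, 0, 0, 0, 0, 0, 0, 0, 0],
  grip=1,
)

```text
time: 14.37
ee_pos: [0.4586, -0.37, 0.2218]
ee_rot: [3.058, 0.692, 0.006]
ft_force: [0.5, -0.3, -1.3]
opening: 0.021
finger_force: 58.8
```

>>> step_arm(
  slide=[
    [2.4, -2.9, 0],
    [4.8, -5.8, 0],
    [7.2, -8.7, 0],
    [9.6, -11.7, 0],
    [12, -14.6, 0],
    [14.4, -17.5, 0],
    [16.8, -20.5, 0],
    [19.2, -23.4, 0],
    [21.6, -26.3, 0],
    [24, -29.3, 0],
    [26.4, -32.2, 0],
    [28, -34.2, 0],
  ],
  turn=[0, 0, 0, 0, 0, 0, 0, 0, 0, 0, 0, 0],
  grip=1,
)

```text
time: 15.37
ee_pos: [0.5614, 0.0638, 0.2152]
ee_rot: [-3.062, -0.695, 0.007]
ft_force: [0.6, 0.0, 0.0]
opening: 0.021
finger_force: 59.0
```

>>> step_arm(
  slide=[
    [1, -1.3, 0],
    [1.6, -2.0, 0],
    [1.8, -2.2, 0],
    [1.8, -2.2, 0],
    [1.8, -2.2, 0],
    [1.8, -2.2, 0],
  ],
  turn=[0, 0, 0, 0, 0, 0],
  grip=1,
)

```text
time: 15.87
ee_pos: [0.569, 0.0868, 0.2178]
ee_rot: [3.064, 0.691, -0.002]
ft_force: [0.1, 0.0, -0.9]
opening: 0.0208
finger_force: 59.0
```

```bash
python3 pan.py w6;python3 - <<'E'
from h import *
p=arm.read_camera("wrist")
for d in arm.outline_of(p,"w200")[:4]:
    v,u=np.nonzero(d["mask"]);print(round(d["score"],2),px(d["extent"]),at_z(p,u.mean(),v.mean(),.147,True).round(4))
E
```

```text
15.8667 [0.569  0.0868 0.2178] [ 0.09082477  0.04585967 -0.91430309] 0.020784477558756894
pan 0.62 [176, 69, 388, 263]
[0.5905 0.0975] tool cm [ 2.4  -0.05] resid mm 0.4
w200 0.92 [256, 243, 306, 316]
w200 0.87 [256, 139, 306, 187]
0.78 [258, 243, 305, 316] [0.5282 0.0677 0.147 ]
0.75 [257, 139, 304, 189] [0.6053 0.1044 0.147 ]
```

View pics/w6.png

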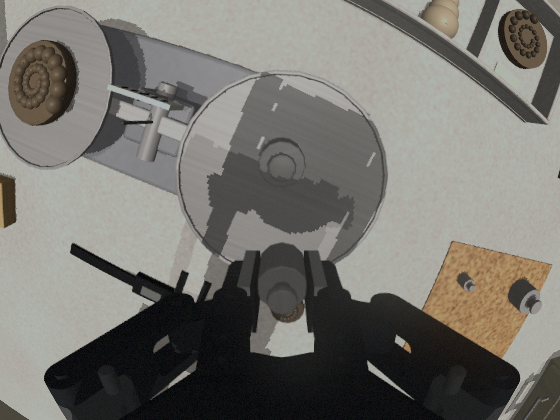

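w100 is held upright at (282,280), with w200 standing at (281,163) on the pan. I'll lower to touch, then ride the pan down to its level height.

>>> step_arm(
  slide=[
    [0, 0, 2],
    [0, 0, 4],
    [0, 0, 6],
    [0, 0, 7.2],
    [0, 0, 7.8],
    [0, 0, 8.1],
    [0, 0, 8.2],
    [0, 0, 8.2],
    [0, 0, 8.2],
  ],
  turn=[0, 0, 0, 0, 0, 0, 0, 0, 0],
  grip=1,
)

```text
time: 16.87
ee_pos: [0.5703, 0.0881, 0.1373]
ee_rot: [3.064, 0.693, 0.003]
ft_force: [-0.3, -0.3, -1.2]
opening: 0.0207
finger_force: 58.9
```

>>> step_arm(
  slide=[
    [0, 0, 0.05],
    [0, 0, 0.1],
    [0, 0, 0.15],
    [0, 0, 0.2],
    [0, 0, 0.25],
    [0, 0, 0.3],
    [0, 0, 0.35],
    [0, 0, 0.4],
    [0, 0, 0.45],
    [0, 0, 0.5],
    [0, 0, 0.55],
    [0, 0, 0.6],
  ],
  turn=[0, 0, 0, 0, 0, 0, 0, 0, 0, 0, 0, 0],
  grip=1,
)

```text
time: 17.87
ee_pos: [0.5695, 0.0881, 0.1303]
ee_rot: [-3.064, -0.693, -0.0]
ft_force: [-0.1, -0.0, -1.4]
opening: 0.0209
finger_force: 59.0
```

>>> step_arm(
  slide=[
    [0, 0, 0.1],
    [0, 0, 0.2],
    [0, 0, 0.3],
    [0, 0, 0.4],
    [0, 0, 0.5],
    [0, 0, 0.6],
    [0, 0, 0.7],
    [0, 0, 0.8],
    [0, 0, 0.9],
    [0, 0, 0.9],
    [0, 0, 0.9],
    [0, 0, 0.9],
  ],
  turn=[0, 0, 0, 0, 0, 0, 0, 0, 0, 0, 0, 0],
  grip=1,
)

```text
time: 18.87
ee_pos: [0.5695, 0.0881, 0.1213]
ee_rot: [-3.064, -0.693, 0.0]
ft_force: [-0.3, -0.6, -1.0]
opening: 0.0209
finger_force: 59.0
```

```bash
python3 - <<'E'
from h import *
for i in range(3):
    s=arm.observe();print(s["time"],np.round(s["ee_pos"],4),np.round(s["ft_force"],1))
    p=arm.read_camera("wrist")
d=arm.outline_of(p,"weight_pan")[0];print(px(d["extent"]))
p=arm.read_camera("scene");cv2.imwrite("pics/s7.png",cv2.resize(p["image"][220:400,260:530],None,fx=2.9,fy=2.9,interpolation=cv2.INTER_CUBIC))
E
```

```text
18.8667 [0.5695 0.0881 0.1213] [-0.3 -0.6 -1. ]
18.9167 [0.5695 0.0881 0.1213] [-0.3  0.   0.3]
18.9667 [0.5694 0.0881 0.1213] [-1.3 -0.5 -1. ]
[127, 49, 439, 348]
```

View pics/s7.png

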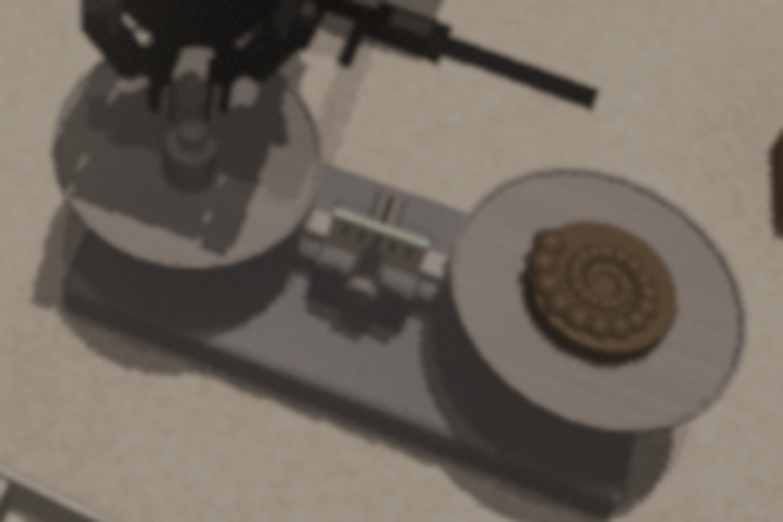

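The scene crop shows w200 standing at (190,150) and the gripper holding w100 behind it at about (185,95); both pans look close to the same height. I have no views left, so I'll confirm with numbers: a pan height fit and averaged force.

```bash
cat > ph.py <<'E'
from h import *
from scipy.optimize import least_squares
def fitpan(name,n=3):
    r=[]
    for i in range(n):
        p=arm.read_camera(name);D=arm.outline_of(p,"weight_pan")
        if not D: continue
        d=D[0];c=max(cv2.findContours(d["mask"].astype(np.uint8),0,1)[0],key=len)
        c=cv2.convexHull(c)[:,0];f=name=="wrist"
        def g(x): return [np.hypot(*(at_z(p,u,v,x[2],f)[:2]-x[:2]))-.08 for u,v in c]
        s=least_squares(g,[.590,.0976,.12],loss="soft_l1",f_scale=.001);r.append(s.x)
    return np.round(np.mean(r,0),4),np.round(np.std(r,0),4)
if __name__=="__main__":
    F=[]
    for i in range(8): arm.read_camera("wrist");F.append(arm.observe()["ft_force"])
    print(np.mean(F,0).round(2));print("wrist",fitpan("wrist"),"top",fitpan("top"))
    # saved earlier picture: pan at the up stop, same method on the scene picture
    p=arm.read_camera("scene");a=cv2.imread("pics/scene0.png")
    # shift of the fossil pan's picture between start and now
    t=a[290:345,440:490];m=cv2.matchTemplate(p["image"][270:365,420:510],t,cv2.TM_CCOEFF_NORMED);_,s,_,l=cv2.minMaxLoc(m)
    print("fossil shift px",l[0]-20,l[1]-20,round(s,3))
    q=at_z(p,465,320,.115);print("expected for +12mm",proj(p,q+[0,0,.012])-proj(p,q))
E
python3 ph.py
```

```text
[-0.21  0.02  0.13]
wrist (array([0.5901, 0.0977, 0.1168]), array([0.0001, 0.0001, 0.0003])) top (array([0.5947, 0.0971, 0.0965]), array([0.0028, 0.0012, 0.0109]))
fossil shift px 2 -3 0.991
expected for +12mm [ 2.06124692 -3.61550695]
```

The mean force is about 0, the pan rim sits at the level height, and the fossil has risen by the expected 12 mm. I'll release.

>>> step_arm(
  slide=[
    [0, 0, 0],
    [0, 0, 0],
    [0, 0, 0],
    [0, 0, 0],
    [0, 0, 0],
    [0, 0, 0],
  ],
  turn=[0, 0, 0, 0, 0, 0],
  grip=-0.1,
)

```text
time: 20.67
ee_pos: [0.5695, 0.0881, 0.1213]
ee_rot: [3.064, 0.693, 0.0]
ft_force: [-0.9, -0.2, -0.2]
opening: 0.047
finger_force: 0.0
```

>>> step_arm(
  slide=[
    [0, 0, -0.2],
    [0, 0, -0.7],
    [0, 0, -1.5],
    [0, 0, -3],
    [0, 0, -5],
    [0, 0, -7],
    [0, 0, -9],
    [0, 0, -10.5],
    [0, 0, -11],
    [0, 0, -11],
    [0, 0, -11],
    [0, 0, -11],
  ],
  turn=[0, 0, 0, 0, 0, 0, 0, 0, 0, 0, 0, 0],
  grip=-0.1,
)

```text
time: 21.67
ee_pos: [0.5686, 0.088, 0.2303]
ee_rot: [-3.064, -0.693, 0.003]
ft_force: [0.5, -0.8, -0.1]
opening: 0.0466
finger_force: 0.0
```

```bash
cat > fin.py <<'E'
from h import *
p=arm.read_camera("wrist")
for d in arm.outline_of(p,"w200")[:4]:
    v,u=np.nonzero(d["mask"]);print(round(d["score"],2),px(d["extent"]),d["mask"].sum(),at_z(p,u.mean(),v.mean(),.135,True).round(4))
E
python3 fin.py; python3 ph.py; python3 ph.py
```

```text
0.97 [261, 136, 306, 181] 1441 [0.6051 0.1043 0.135 ]
0.72 [267, 190, 297, 228] 909 [0.5708 0.0889 0.135 ]
[-0.11  0.17 -0.16]
wrist (array([0.5901, 0.0976, 0.1158]), array([0.0001, 0.0001, 0.0004])) top (array([0.6007, 0.0983, 0.0642]), array([0.0066, 0.001 , 0.0289]))
fossil shift px 2 -4 0.996
expected for +12mm [ 2.06124692 -3.61550695]
[ 0.25  0.04 -0.06]
wrist (array([0.5902, 0.0977, 0.1162]), array([0.0001, 0.    , 0.0001])) top (array([0.5906, 0.0973, 0.1065]), array([0.0008, 0.0005, 0.0017]))
fossil shift px 2 -4 0.996
expected for +12mm [ 2.06124692 -3.61550695]
```

Both weights stand upright 38 mm apart, the pan is steady at its level height, and the gripper is clear. Handing in.

```bash
python3 -c "
from cell import arm
print(arm.finish_job())"
```

```text
the job is handed in; nothing more can be done
None
```

The 200 g and 100 g weights stand upright side by side on the empty pan and the beam measures level, so the ammonite checks at about 300 g; the job is handed in, though it returned no verdict.

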